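Stand the tipped bottle back in the warmer and hold the timer at its third click

ROBOT

A 7-joint arm with a two-finger parallel gripper is mounted at the origin on the work surface. World frame = base frame: x ahead of the robot, y to its left, z up, the work surface at z = 0. Lengths are in m, angles in rad, forces in N, time in s.
With the tool pointing down it reaches from about 0.4 to 0.85 m from the base axis. Payload 10.4 kg.
Tool frame: the origin (TCP) lies between the finger pads; the fingertips stand ahead of it and the grasp point (between the pads) lies 3 mm ahead of it (r.tips_ahead is the z of the fingertips in the tool frame, in m); z points along the fingers, y is the line along which they close (so a half turn about z gives the same grasp; the last joint's range is limited). The gripper opens to 87 mm and grips with 3 to 60 N. Pads are 19 mm wide; open, the fingers measure 117 mm over their backs; the gripper's body (75 mm by 190 mm) begins 51 mm behind the grasp point.
Start: joints at [-1.301, 0.332, -0.065, 1.46, 0.022, 1.35, -0.088], TCP at [0.18, 0.598, 0.245] pointing down, gripper open.
Joint ranges: [-2.6, 2.6], [-0.5, 2.12], [-1.47, 1.34], [0.16, 2.42], [-1.27, 4.41], [0.06, 2.06], [-2.6, 2.6]. Speed limits (rad/s): [2.22, 2.22, 2.79, 2.79, 3.14, 3.14, 3.14].

INTERFACE

Orientations are given as a unit quaternion [x, y, z, w].
In Python, from bench import telemetry, camera, get_calibration, r gives the robot as it stands.
- The arm moves only by the tool drive_tool, never from a script. Its argument "series" is one flat list of numbers, 7 for each row, row after row: the turn, a rotation vector about the tool's x, y, z in units of 5 degrees (1.0 is 5 degrees), then the shift along the tool's x, y, z in units of 40 mm (1.0 is 40 mm), then the opening, from -1 (shut) to 1 (fully open). A call has 1 to 10 rows; each row is the pose to reach, as a shift and turn from the pose commanded when the call began, along the tool's axes at that moment; what a row does not reach only later rows make up. A row lasts 1/12 s, in which the tool goes at most 41.7 mm and 7.16 degrees, less where a joint would pass 70% of its speed; a pose out of reach is approached as far as the arm can. A call with a gripper value outside its range is refused whole. The fingers move at their own pace and stop on an object; "grip_force" is the grip in N (left out, the last holds). Time passes only in rows, so rows that repeat a pose let the fingers close. It gives the time, the measured TCP pose, the force, the opening and the grip force at its end, in the units of the state.
- telemetry.read_state(): the state, without advancing time (a new reading comes with each control period).
- camera(name): name is "side" or "top"; returns the picture (384x512x3 uint8, red, green, blue); there is no depth.
- get_calibration(name): a dict with "fovy" (degrees; the focal length in pixels is half the picture's height over the tangent of half this angle, whatever the lens; pixels are square), "cx", "cy" (the principal point, pixels), "xyz" and "rotation" of the camera in the world. Camera axes: x right, y up, looking along -z (the intrinsics and any distortion apply to the point x, -y, -z); pixel columns grow to the right and rows downward; lengths in m; the calibration is good to about 2 mm. A picture is of the moment at which its call begins. get_calibration takes no time and is no camera call.
- r.close_job(): hands the job in; it is judged then, once.
The state is a dict: "time": time; "joint_positions": joint angles; "joint_vel": joint speeds; "joint_torque": joint torques, N m; "ee_pos": TCP position; "eef_rot": TCP orientation; "ft_force": force on the tool from outside, world axes, zero at the start; "torque": the same for the moment, N m; "width": finger opening in m; "grip_force": force on a finger pad.
Only numpy, scipy, OpenCV 4.12 (cv2) and the standard library are available. Lean on these libraries where they do the work, as an engineer would, in place of code of your own. Each camera call takes 0.05 s, during which the arm holds its last target. There are 200 camera calls.

TASK

One bottle in the bottle warmer's lane has tipped back over the rail: stand it upright in the lane between the lip and the rail, in the free place beside or between the other two bottles, and let go of it. Then start the warmer: press down the tab of the spring-return timer dial past its first two clicks to the third, not on to the end stop beyond, and finish while still holding it there, because it springs back as soon as it is let go. Leave the other bottles standing where they are and do not disturb the other things on the worktop.

Things in the scene. Friction and masses are not known exactly. Their poses are not given: they have to be found in the camera images.
- tray: fixed black tray of the warmer; origin under its middle, on the worktop. Floor 6 mm thick, lane along y, 310 mm long. Towards -x a lip: inner face at x = -27 mm, 8 mm above the floor. Towards +x a rail along y, 8 mm thick, centre at x = +34 mm, 61 mm above the worktop, end posts at y = +-148 mm. Bottle places at about y = -90, 0, +90 mm; the tipped one is in any of them
- bottle_tipped: the tipped bottle: white square bottle, 46 x 46 mm, straight sides up to 88 mm, shoulder, round metal cap 34 mm across, 120 mm high in all, about 0.25 kg. Origin on its axis 54.6 mm above its underside; z along the axis to the cap. Starts foot in the lane, leaning about 40 degrees towards the tray's +x on the rail. Standing in the lane its origin is 60.6 mm above the worktop
- bottle_a: a bottle standing in the lane: white square bottle, 46 x 46 mm, straight sides up to 88 mm, shoulder, round metal cap 34 mm across, 120 mm high in all, about 0.25 kg. Origin on its axis 54.6 mm above its underside; z along the axis to the cap.
- bottle_b: another bottle standing in the lane: white square bottle, 46 x 46 mm, straight sides up to 88 mm, shoulder, round metal cap 34 mm across, 120 mm high in all, about 0.25 kg. Origin on its axis 54.6 mm above its underside; z along the axis to the cap.
- timer: the warmer's timer, a fixed white box 80 (x) x 100 (y) x 115 mm high; origin under its centre. Its -x face (x = -40 mm) carries the dial, a grey disc 64 mm across, 22 mm thick, on a level axis along x, 90 mm above the worktop. Four dark pins on the face, 43 mm from the axis, mark the rest position and the three clicks
- dial (a joint): angle of the dial in rad: 0 at rest, grows as the tab is pressed down; clicks at 0.30, 0.60 and 0.90 (the third), end stop at 1.20. The return spring takes about 3 N at the tab to start and about 6 N at the third click, plus up to 1.5 N over each click; let go, it returns to 0 from anywhere
- dial_tab (a point): point on the upper face of the tab, 85 mm out from the dial's axis. The tab is a flat radial bar 8 mm thick, 26 mm wide (centred at the timer's x = -62 mm), reaching 107 mm from the axis on the timer's +y side, past the box; its centreline passes through the axis. It points 26 degrees (0.45 rad) above level at rest, 26 degrees below level at the third click
- mug: blue mug, 80 mm across, 90 mm high. Other item on the worktop, to be left alone. Origin under its centre.
- spice_jar: glass spice jar with black cap, 48 mm across, 85 mm high. Other item on the worktop, to be left alone. Origin under its centre.
- pepper_mill: dark wooden pepper mill, 52 mm across, 155 mm high. Other item on the worktop, to be left alone. Origin under its centre.
- bowl: white bowl, 130 mm across, 50 mm high. Other item on the worktop, to be left alone. Origin under its centre.
- tea_tin: copper tea tin, 72 mm across, 100 mm high. Other item on the worktop, to be left alone. Origin under its centre.
- tumbler: green glass tumbler, 68 mm across, 100 mm high. Other item on the worktop, to be left alone. Origin under its centre.
- spoon: wooden spoon, 220 mm long, lying flat. Other item on the worktop, to be left alone. Origin under its centre.
Not all that is in view belongs to the job. What is shaped like the bottle_a but purple or yellow is not meant.

How it is judged:
On the way, in this order (a step that is already met when the one before it is completed fails the run):
1. the tipped bottle stands upright in the lane, let go (angle between bottle_tipped's own z axis and vertical below 0.1 rad and z of bottle_tipped in the frame of tray between 0.0545826 and 0.0665826 m and x of bottle_tipped in the frame of tray between -0.012 and 0.012 m and y of bottle_tipped in the frame of tray between -0.135 and 0.135 m and contact force between the fingers and bottle_tipped below 0.1 N and linear speed of bottle_tipped below 0.03 m/s), for 0.3 s.
2. the dial is held at its third click (value of joint dial between 0.77 and 1.03 rad), for 0.4 s.
At the end, for the whole second after the job is handed in: All three bottles stand in the lane (within 0.1 rad of upright, seated on its floor to 6 mm, between lip and rail), the robot has let go of them, and its fingers hold the dial with at least 1.5 N at the third click (0.77 to 1.03 rad) (all of step 2 and angle between each of bottle_tipped, bottle_a, bottle_b's own z axis and vertical below 0.1 rad and z of bottle_tipped in the frame of tray between 0.0545826 and 0.0665826 m and x of bottle_tipped in the frame of tray between -0.012 and 0.012 m and y of bottle_tipped in the frame of tray between -0.135 and 0.135 m and z of bottle_a in the frame of tray between 0.0545826 and 0.0665826 m and x of bottle_a in the frame of tray between -0.012 and 0.012 m and y of bottle_a in the frame of tray between -0.135 and 0.135 m and z of bottle_b in the frame of tray between 0.0545826 and 0.0665826 m and x of bottle_b in the frame of tray between -0.012 and 0.012 m and y of bottle_b in the frame of tray between -0.135 and 0.135 m and contact force between the fingers and timer above 1.5 N and contact force between the fingers and bottle_tipped below 0.1 N); the arm keeps its last pose, push and grip.
It fails at once if another bottle of the lane is tipped or shifted by more than 30 mm (angle between any of bottle_a, bottle_b's own z axis and vertical above 0.35 rad or distance of any of bottle_a, bottle_b from where it was at the start of the episode above 0.03 m).
It fails at once if a thing on the worktop is shifted by more than 40 mm (distance of any of mug, spice_jar, pepper_mill, bowl, tea_tin, tumbler, spoon from where it was at the start of the episode above 0.04 m).
It also fails if it takes over 51 s, if anything falls off the work surface, if the arm or the gripper's body presses on something with over 40 N, if the wrist force passes 120 N, or if a joint passes its speed limit or range.

## Working session

There is one attempt and no reset: what is moved stays moved. The work goes in short steps, Python scripts to look and compute and a tool call to move; the robot and the scene stay as the last step left them, time stands still between calls to the robot, and variables do not carry over. Pictures are saved under pics/ and viewed, at most 10 in all, crops included, and the job is handed in when it is done.

Besides the shell and the picture viewer there is one more tool, called by a JSON object that holds its "api" and its "payload". drive_tool: Moves the arm, as the interface text tells. Its arguments: {"type":"object","properties":{"series":{"type":"array"},"grip_force":{"type":"number"}},"required":["series"]}

```bash
mkdir -p pics; python3 - <<'E'
from bench import telemetry, camera, get_calibration, r
import cv2
for n in ("side","top"):
    cv2.imwrite(f"pics/{n}0.png",cv2.resize(camera(n)[:,:,::-1],(800,600),interpolation=cv2.INTER_CUBIC)); print(n,get_calibration(n))
s=telemetry.read_state(); print(s, r.tips_ahead)
E
```

```text
side {'fovy': 43.313703261053426, 'cx': 267.0653020501659, 'cy': 190.2372628508788, 'xyz': array([-0.03737522, -1.07781349,  0.92638478]), 'rotation': array([ 0.46044297, -0.12882628, -0.21837529,  0.85071046])}
top {'fovy': 42.596280142403764, 'cx': 255.19788950086553, 'cy': 184.62084880582634, 'xyz': array([0.50572447, 0.00223825, 1.5256686 ]), 'rotation': array([-0.02646108,  0.01985926,  0.70758776, -0.70585054])}
{'time': 0.1, 'joint_positions': array([-1.30055783,  0.33279148, -0.06469657,  1.46083919,  0.02159653,
        1.34992065, -0.08848947]), 'joint_vel': array([-0.00016197, -0.00300611, -0.00100751, -0.00126306, -0.00035463,
       -0.00115012,  0.00191044]), 'joint_torque': array([ 2.13624087e-03, -6.24549580e+01,  2.53584125e-02, -3.90706694e+01,
       -6.13348000e-02,  3.68087995e-02,  6.46702370e-05]), 'ee_pos': array([0.18033082, 0.59808712, 0.24385288]), 'eef_rot': array([ 1.45884064e-01,  9.89301491e-01, -6.28396029e-04, -6.46249308e-05]), 'ft_force': array([ 0.25528863, -0.10773859, -0.70283732]), 'torque': array([-0.03424061,  0.00475042, -0.00264271]), 'grip_force': 0.0, 'width': 0.08738957942253997} 0.022
```

View pics/side0.png

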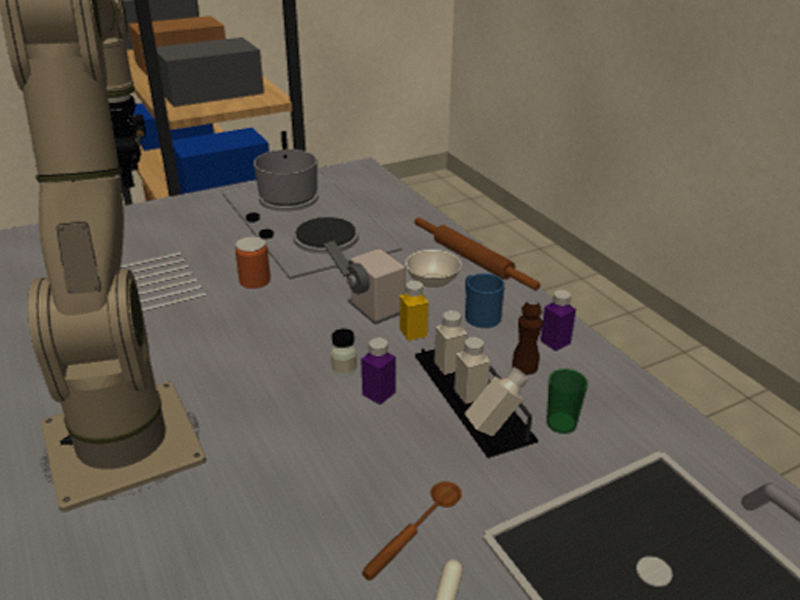

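View pics/top0.png

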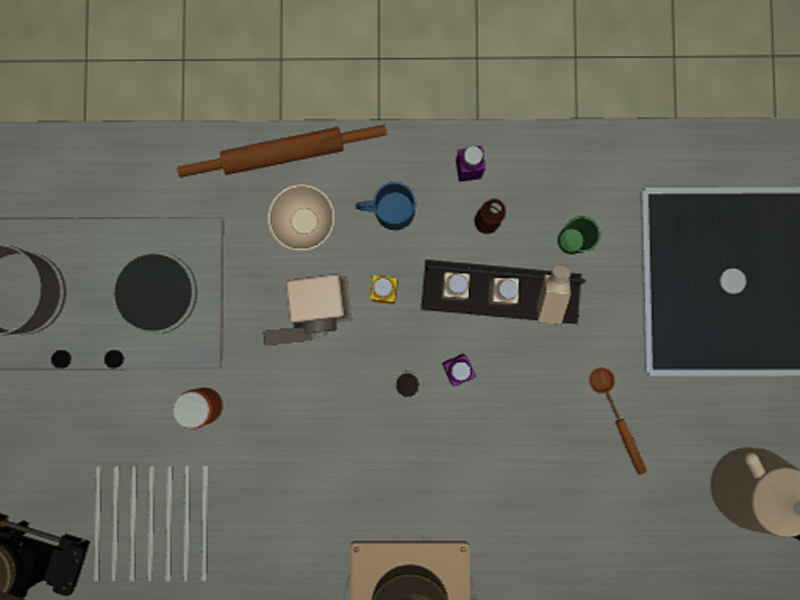

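Top view, at 800x600:
- The tray runs from (422,285) to (580,300). Two white bottles stand in it at (457,285) and (506,290).
- The tipped white bottle is in the end place. Its cap is at (560,273) and its foot at (553,320), leaning up-image towards the rail.
- The timer box is at (316,298) and its tab at (285,337).
- The purple bottles at (470,160) and (459,370) and the yellow one at (383,288) are decoys by colour and stand outside the tray.

Next I'll take an enlarged crop and measure.

```bash
cat > h.py <<'E'
import numpy as np, cv2
from scipy.spatial.transform import Rotation as R
from bench import telemetry, camera, get_calibration, r
def ray(n,u,v):
    c=get_calibration(n); f=192/np.tan(np.radians(c["fovy"])/2)
    d=R.from_quat(c["rotation"]).apply([(u-c["cx"])/f,-(v-c["cy"])/f,-1]); return c["xyz"],d
def onz(n,u,v,z):
    o,d=ray(n,u,v); return o+d*(z-o[2])/d[2]
def proj(n,p):
    c=get_calibration(n); f=192/np.tan(np.radians(c["fovy"])/2)
    q=R.from_quat(c["rotation"]).inv().apply(np.asarray(p)-c["xyz"]); return c["cx"]-f*q[0]/q[2], c["cy"]+f*q[1]/q[2]
def state():
    s=telemetry.read_state(); return s["time"],s["ee_pos"].round(4),s["eef_rot"].round(4),s["ft_force"].round(2),round(s["width"],4)
def cross(a,b):
    (o1,d1),(o2,d2)=a,b
    t=np.linalg.lstsq(np.c_[d1,-d2],o2-o1,rcond=None)[0]; p,q=o1+t[0]*d1,o2+t[1]*d2
    return (p+q)/2,np.linalg.norm(p-q)
E
cat > crop.py <<'E'
import sys; from h import *
# name, x0,y0,x1,y1 , out
n,x0,y0,x1,y1,o=sys.argv[1],*map(int,sys.argv[2:6]),sys.argv[6]
im=camera(n)[:,:,::-1][y0:y1,x0:x1]; k=min(800//(x1-x0),600//(y1-y0))
cv2.imwrite(o,cv2.resize(im,None,fx=k,fy=k,interpolation=cv2.INTER_CUBIC)); print("scale",k)
E
python3 crop.py top 160 160 380 225 pics/c1.png
python3 crop.py side 210 150 350 300 pics/c2.png
```

```text
scale 3
scale 4
```

View pics/c1.png

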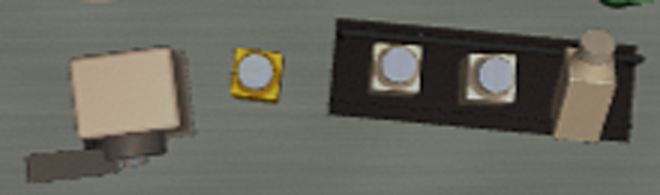

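View pics/c2.png

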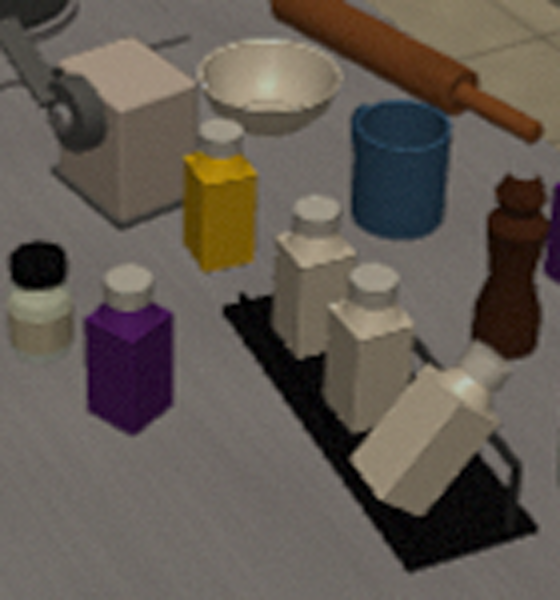

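The crops confirm the tipped white bottle at the tray's -y end, its cap over the rail at c1 (597,48) and its foot edge at about (580,140). The two white bottles at (399,66) and (496,74) stand upright. Tray corners in c1 are (336,20), (330,113) and (629,142). Timer top corners are (72,60), (171,48), (182,127) and (80,138), and the tab tip is at (27,168).

```bash
python3 - <<'E'
from h import *
np.set_printoptions(precision=4,suppress=True)
P=lambda u,v,z: onz("top",160+u/3,160+v/3,z)
S=lambda u,v,z: onz("side",210+u/4,150+v/4,z)
print("tray TL(+x+y)",P(336,20,.006),"BL(-x,+y)",P(330,113,.01),"BR(-x,-y)",P(629,142,.01))
print("side: near",S(410,570,.003),"right",S(535,528,.003),"left",S(224,312,.01))
print("caps",P(399,66,.126),P(496,74,.126))
q=[P(u,v,.115) for u,v in((72,60),(171,48),(182,127),(80,138))]
for p in q: print("timer",p)
print("timer c",np.mean(q,0), [np.linalg.norm(q[i]-q[(i+1)%4]) for i in range(4)])
print("side timer top", S(125,40,.115),S(195,90,.115))
cap=cross(ray("top",160+597/3,160+43/3),ray("side",210+492/4,150+362/4)); print("tipped cap",cap)
print("tab tip L/R",P(27,153,.137),P(30,182,.137))
print("foot edge", P(555,137,.02),P(603,141,.02))
E
```

```text
tray TL(+x+y) [ 0.6611 -0.0359  0.006 ] BL(-x,+y) [ 0.5648 -0.0292  0.01  ] BR(-x,-y) [ 0.5344 -0.3348  0.01  ]
side: near [ 0.5391 -0.3333  0.003 ] right [ 0.6367 -0.3407  0.003 ] left [ 0.563  -0.0375  0.01  ]
caps [ 0.6048 -0.0924  0.126 ] [ 0.5969 -0.1843  0.126 ]
timer [0.6122 0.2201 0.115 ]
timer [0.6235 0.1251 0.115 ]
timer [0.5477 0.1144 0.115 ]
timer [0.5374 0.2119 0.115 ]
timer c [0.5802 0.1679 0.115 ] [np.float64(0.09562222474785627), np.float64(0.07650194371843572), np.float64(0.09803213798529253), np.float64(0.0751990188388909)]
side timer top [0.6061 0.2161 0.115 ] [0.6192 0.1151 0.115 ]
tipped cap (array([ 0.6283, -0.284 ,  0.1105]), np.float64(0.00202521211413288))
tab tip L/R [0.523  0.2584 0.137 ] [0.4958 0.2553 0.137 ]
foot edge [ 0.5394 -0.2576  0.02  ] [ 0.5353 -0.3062  0.02  ]
```

Everything agrees: tray yaw is about -0.095, the tipped cap is 40 mm to tray +x of the standing bottles, and the timer is about 96 x 76 mm. Next is a helper that converts a goal pose into drive units.

```bash
cat >> h.py <<'E'
YAW=-0.095
def toolrot(phi,yaw=YAW): # tool y = tray y, tool z down, tilted phi deg towards tray +x
    ry=R.from_matrix(np.array([[-1,0,0],[0,1,0],[0,0,-1.]]).T)
    return R.from_euler("z",yaw)*ry*R.from_euler("y",-phi,degrees=True)
def go(goals):
    s=telemetry.read_state(); p=s["ee_pos"]; q=R.from_quat(s["eef_rot"])
    for pos,rot in goals:
        print("row",np.round(np.r_[(q.inv()*rot).as_rotvec(degrees=True)/5,q.inv().apply(np.array(pos)-p)/.04],2).tolist())
E
python3 - <<'E'
from h import *
go([((.45,.2,.27),toolrot(0)),((.56,-.28,.22),toolrot(10))])
E
```

```text
row [-0.01, -0.0, -2.27, -9.33, -7.59, -0.64]
row [-0.21, -1.99, -2.26, -15.42, -18.28, 0.62]
```

{"api": "drive_tool", "payload": {"series": [0, 0, -2.3, -9.3, -7.6, -0.6, 0.6, 0, 0, -2.3, -9.3, -7.6, -0.6, 0.6, 0, 0, -2.3, -9.3, -7.6, -0.6, 0.6, 0, 0, -2.3, -9.3, -7.6, -0.6, 0.6, 0, 0, -2.3, -9.3, -7.6, -0.6, 0.6, 0, 0, -2.3, -9.3, -7.6, -0.6, 0.6, 0, 0, -2.3, -9.3, -7.6, -0.6, 0.6, -0.2, -2, -2.3, -15.4, -18.3, 0.6, 0.6, -0.2, -2, -2.3, -15.4, -18.3, 0.6, 0.6, -0.2, -2, -2.3, -15.4, -18.3, 0.6, 0.6]}}

```text
time: 1.03
ee_pos: [0.3823, 0.2374, 0.2515]
eef_rot: [0.044, 0.995, -0.004, 0.089]
ft_force: [0.9, 1.2, 0.4]
width: 0.0697
grip_force: 0.0
```

```bash
python3 - <<'E'
from h import *
go([((.56,-.281,.22),toolrot(10))]); print(state())
E
```

```text
row [0.01, 0.04, 0.07, -5.34, -12.51, 1.77]
(1.0333, array([0.3823, 0.2374, 0.2515]), array([ 0.0442,  0.9951, -0.0042,  0.0889]), array([0.86, 1.24, 0.37]), 0.0697)
```

{"api": "drive_tool", "payload": {"series": [0, 0, 0, -5.3, -12.5, 1, 0.6, 0, 0, 0, -5.3, -12.5, 1, 0.6, 0, 0, 0, -5.3, -12.5, 1, 0.6, 0, 0, 0, -5.3, -12.5, 1, 0.6, 0, 0, 0, -5.3, -12.5, 1, 0.6, 0, 0, 0, -5.3, -12.5, 1, 0.6, 0, 0, 0, -5.3, -12.5, 1, 0.6, 0, 0, 0, -5.3, -12.5, 1, 0.6, 0, 0, 0, -5.3, -12.5, 1, 0.6, 0, 0, 0, -5.3, -12.5, 1, 0.6]}}

```text
time: 1.87
ee_pos: [0.5126, -0.1597, 0.2506]
eef_rot: [0.046, 0.995, -0.004, 0.088]
ft_force: [1.0, -0.0, -1.1]
width: 0.0698
grip_force: 0.0
```

```bash
python3 - <<'E'
from h import *
go([((.56,-.281,.22),toolrot(10))]); print(state())
E
```

```text
row [0.01, 0.03, 0.04, -1.3, -2.91, 1.01]
(1.8667, array([ 0.5126, -0.1597,  0.2506]), array([ 0.0456,  0.9951, -0.0039,  0.0882]), array([ 1.05, -0.  , -1.12]), 0.0698)
```

{"api": "drive_tool", "payload": {"series": [0, 0, 0, -1.7, -3, 1, 0.6, 0, 0, 0, -1.7, -3, 1, 0.6, 0, 0, 0, -1.7, -3, 1, 0.6, 0, 0, 0, -1.7, -3, 1, 0.6, 0, 0, 0, -1.7, -3, 1, 0.6, 0, 0, 0, -1.7, -3, 1, 0.6]}}

```text
time: 2.37
ee_pos: [0.5746, -0.2849, 0.2217]
eef_rot: [0.047, 0.995, -0.005, 0.086]
ft_force: [-0.1, 0.1, -0.4]
width: 0.0698
grip_force: 0.0
```

```bash
python3 - <<'E'
from h import *
go([((.5965,-.281,.13),toolrot(10)),((.5965,-.281,.083),toolrot(10))]); print(state())
E
python3 crop.py side 260 190 360 290 pics/c3.png
```

```text
row [-0.01, -0.02, 0.01, -0.13, 0.15, 2.35]
row [-0.01, -0.02, 0.01, 0.07, 0.15, 3.51]
(2.3667, array([ 0.5746, -0.2849,  0.2217]), array([ 0.0467,  0.9952, -0.0047,  0.0863]), array([-0.09,  0.1 , -0.37]), 0.0698)
scale 6
```

View pics/c3.png

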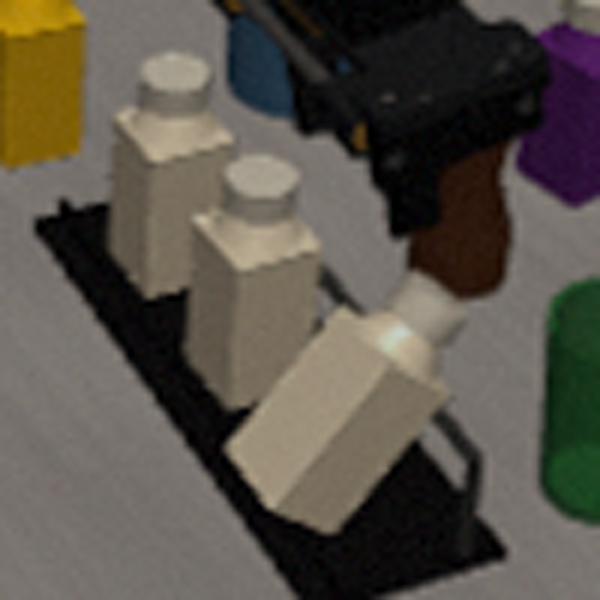

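The crop shows the gripper above the tipped bottle. The tipped bottle's -y face runs from about (330,533) at the foot to (445,395) at the shoulder, and the fingers are still clear. I'll check that the planned grasp point projects onto that face.

```bash
python3 - <<'E'
from h import *
y=np.array([.095,.995,0]); x=np.array([.995,-.095,0])
g=np.array([.597,-.281,.080])
for p in (g,g-.023*y,g+.023*y,g-.023*y+.019*(.17*x-[0,0,.985])):
    print((np.array(proj("side",p))-[260,190])*6)
# bottle face corner predictions: -y face shoulder lower(+x) & foot
d=.643*x+np.array([0,0,.766]); n=.766*x-np.array([0,0,.643])
a=np.array([.6008,-.2815,.0776])-.072*d
for h in (0,.088):
  for sx in(-1,1): print(h,sx,(np.array(proj("side",a+h*d+sx*.023*n-.023*y))-[260,190])*6)
E
```

```text
[368.91079362 373.20697056]
[394.34386792 404.29788148]
[344.15282665 342.94135121]
[397.12057044 434.40497249]
0 -1 [268.69201163 512.37520398]
0 1 [333.49212647 540.06689967]
0.088 -1 [392.2678016 363.5930518]
0.088 1 [455.21377611 394.88439725]
```

The prediction matches to about 2 mm, so I descend, then close.

{"api": "drive_tool", "payload": {"series": [0, 0, 0, -0.1, 0.15, 1, 0.6, 0, 0, 0, -0.1, 0.15, 2, 0.6, 0, 0, 0, 0, 0.15, 2.7, 0.6, 0, 0, 0, 0, 0.15, 3.1, 0.6, 0, 0, 0, 0.05, 0.15, 3.5, 0.6, 0, 0, 0, 0.05, 0.15, 3.5, 0.6, 0, 0, 0, 0.05, 0.15, 3.5, 0.6]}}

```text
time: 3.0
ee_pos: [0.5984, -0.2791, 0.0854]
eef_rot: [0.045, 0.995, -0.004, 0.088]
ft_force: [0.2, -0.3, 0.8]
width: 0.0696
grip_force: 0.0
```

{"api": "drive_tool", "payload": {"series": [0, 0, 0, 0, 0, 0, -0.2, 0, 0, 0, 0, 0, 0, -0.2, 0, 0, 0, 0, 0, 0, -0.2, 0, 0, 0, 0, 0, 0, -0.2, 0, 0, 0, 0, 0, 0, -0.2, 0, 0, 0, 0, 0, 0, -0.2], "grip_force": 20}}

```text
time: 3.5
ee_pos: [0.5984, -0.2798, 0.085]
eef_rot: [0.046, 0.995, -0.004, 0.088]
ft_force: [-1.1, 1.2, 5.3]
width: 0.046
grip_force: 19.8
```

```bash
python3 - <<'E'
from h import *
print(state())
E
python3 crop.py side 260 190 360 290 pics/c4.png
```

```text
(3.5, array([ 0.5984, -0.2798,  0.085 ]), array([ 0.0455,  0.9951, -0.004 ,  0.0878]), array([-1.12,  1.18,  5.27]), 0.046)
scale 6
```

View pics/c4.png

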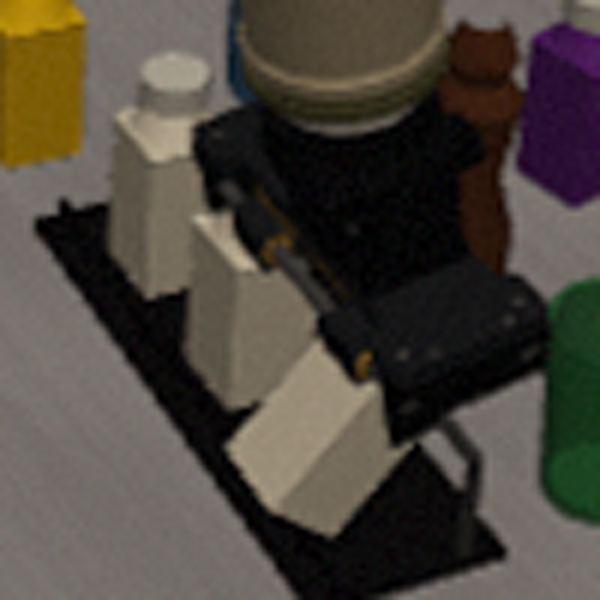

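The gripper is closed on the tipped bottle at 46 mm, and bottle b hasn't moved. I'll lift it clear, turn it upright in the air, then lower it.

```bash
cat > place.py <<'E'
from h import *
y=np.array([.095,.9955,0]); x=np.array([.9955,-.095,0]); z=np.array([0,0,1.])
d=.643*x+.766*z
tcp=np.array([.5984,-.2798,.085]); q=R.from_quat([.0455,.9951,-.004,.0878])
a=np.array([.600,-.2815,.0770])-.072*d      # underside centre now
a=a+y*(((tcp-a)@y))                          # centred between the pads
Rb=R.from_matrix(np.c_[.766*x-.643*z,y,d])   # bottle frame
rel_R=Rb.inv()*q; rel_p=Rb.inv().apply(tcp-a)
b=np.array([.5969,-.1843,0])
base=b+x*.0015+y*((a-b)@y); base[2]=.006
up=R.from_matrix(np.c_[x,y,z])
def goal(h,dx=0): return base+x*dx+z*h+up.apply(rel_p), up*rel_R
E
python3 - <<'E'
from place import *
print(rel_p,base,(a-b)@y,a,goal(0)[0])
go([(tcp+[-.0,0,.05],q),goal(.05,-.01),goal(.05),goal(.003)])
E
```

```text
[-6.48629625e-03 -6.96992606e-08  7.70075513e-02] [ 0.58937512 -0.27894301  0.006     ] -0.09492768029916249 [ 0.55405867 -0.27556846  0.021848  ] [ 0.58291815 -0.27832689  0.08300755]
row [0.0, -0.0, 0.0, -0.22, -0.0, -1.23]
row [0.03, -8.0, -0.01, 0.42, 0.0, -1.3]
row [0.03, -8.0, -0.01, 0.17, -0.0, -1.25]
row [0.03, -8.0, -0.01, 0.38, -0.0, -0.09]
```

{"api": "drive_tool", "payload": {"series": [0, 0, 0, -0.1, 0, -0.4, -0.2, 0, 0, 0, -0.2, 0, -0.9, -0.2, 0, 0, 0, -0.2, 0, -1.25, -0.2, 0, -2, 0, 0.1, 0, -1.3, -0.2, 0, -3, 0, 0.2, 0, -1.3, -0.2, 0, -4, 0, 0.3, 0, -1.3, -0.2, 0, -5, 0, 0.4, 0, -1.3, -0.2, 0, -6, 0, 0.4, 0, -1.3, -0.2, 0, -7, 0, 0.3, 0, -1.25, -0.2, 0, -8, 0, 0.2, 0, -1.25, -0.2]}}

```text
time: 4.38
ee_pos: [0.5718, -0.2791, 0.1144]
eef_rot: [0.045, 0.956, -0.006, 0.29]
ft_force: [-0.1, 0.2, -3.1]
width: 0.046
grip_force: 19.8
```

{"api": "drive_tool", "payload": {"series": [0, 0, 0, 0, 0, 0, -0.2, 0, 0, 0, 0, 0, 0, -0.2, 0, 0, 0, 0, 0, 0, -0.2]}}

```text
time: 4.63
ee_pos: [0.5724, -0.2801, 0.115]
eef_rot: [0.045, 0.956, -0.007, 0.29]
ft_force: [-0.7, 0.4, -2.8]
width: 0.0461
grip_force: 19.8
```

```bash
python3 - <<'E'
from place import *
print(state()); go([goal(.025),goal(.003),goal(-.001)])
E
python3 crop.py side 260 190 360 290 pics/c5.png
```

```text
(4.6333, array([ 0.5724, -0.2801,  0.115 ]), array([ 0.0453,  0.956 , -0.0066,  0.2898]), array([-0.7 ,  0.39, -2.81]), 0.0461)
row [0.15, -3.28, -0.11, -0.12, 0.07, 0.29]
row [0.15, -3.28, -0.11, 0.19, 0.06, 0.75]
row [0.15, -3.28, -0.11, 0.24, 0.06, 0.83]
scale 6
```

View pics/c5.png

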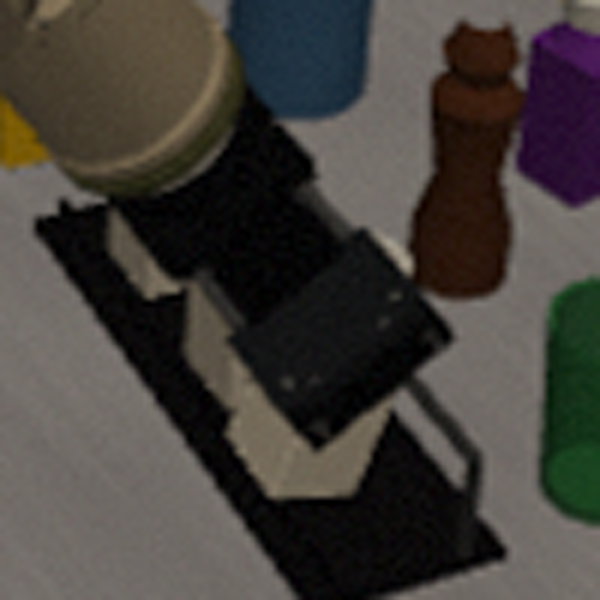

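The bottle is in the air, turned about 24° of the 40°, and the neighbours are untouched. I'll check the joints before going on.

```bash
python3 - <<'E'
from place import *
print(telemetry.read_state()["joint_positions"].round(2)); go([goal(.035)])
E
```

```text
[ 0.28  0.2   0.24  2.06 -0.72  0.44  2.57]
row [0.16, -3.28, -0.1, -0.25, 0.05, 0.08]
```

j7 is at 2.57 of 2.6, so the wrist is near its range. I'll turn a little further and watch it.

{"api": "drive_tool", "payload": {"series": [0, -0.5, 0, 0, 0, 0, -0.2, 0, -1, 0, -0.1, 0, 0, -0.2, 0, -1, 0, -0.1, 0, 0, -0.2]}}

```text
time: 4.93
ee_pos: [0.5739, -0.2778, 0.1104]
eef_rot: [0.043, 0.949, -0.006, 0.312]
ft_force: [0.1, -0.4, -3.5]
width: 0.0463
grip_force: 19.8
```

```bash
python3 - <<'E'
from place import *
print(state(),telemetry.read_state()["joint_positions"].round(3)); go([goal(.01),goal(.035)])
E
```

```text
(4.9333, array([ 0.5739, -0.2778,  0.1104]), array([ 0.0426,  0.9491, -0.0061,  0.3121]), array([ 0.13, -0.41, -3.51]), 0.0463) [ 0.674  0.211 -0.174  2.075 -0.698  0.354  2.594]
row [0.2, -2.75, -0.08, 0.08, -0.0, 0.48]
row [0.2, -2.75, -0.08, -0.29, 0.01, -0.02]
```

j7 is at its limit and the remaining lean is about 14°, well under the 22° tipping angle. So I'll set the +x foot edge on the lane floor and ease the grip, and the bottle will settle upright by itself.

```bash
python3 - <<'E'
from place import *
s=telemetry.read_state(); p=s["ee_pos"]; q2=R.from_quat(s["eef_rot"])
Rb2=q2*rel_R.inv(); a2=p-Rb2.apply(rel_p)
print("tilt",np.degrees(np.arccos(Rb2.as_matrix()[2,2])), Rb2.as_matrix()[:,2])
c=a2+Rb2.apply([.023,0,0]); tgt=base+.023*x
print("edge",c,"goal",tgt,"tray dxyz",(tgt-c)@x,(tgt-c)@y,tgt[2]-c[2])
go([(p+tgt-c+[0,0,.002],q2)])
E
```

```text
tilt 13.763222036705631 [ 0.23500129 -0.03708882  0.97128719]
edge [ 0.5843907  -0.27734874  0.02856943] goal [ 0.61227162 -0.28112801  0.006     ] tray dxyz 0.02811448588836973 -0.0011135752246584222 -0.022569425473472217
row [0.0, 0.0, 0.0, -0.26, -0.04, 0.83]
```

```bash
python3 - <<'E'
from place import *
s=telemetry.read_state(); p=s["ee_pos"]; q2=R.from_quat(s["eef_rot"])
go([(p+.0195*x-.001*y,q2),(p+.0195*x-.001*y-.0215*z,q2)])
E
```

```text
row [0.0, 0.0, 0.0, -0.39, -0.03, 0.29]
row [0.0, 0.0, 0.0, -0.07, -0.04, 0.72]
```

{"api": "drive_tool", "payload": {"series": [0, 0, 0, -0.2, 0, 0.15, -0.2, 0, 0, 0, -0.39, 0, 0.29, -0.2, 0, 0, 0, -0.3, 0, 0.4, -0.2, 0, 0, 0, -0.2, 0, 0.5, -0.2, 0, 0, 0, -0.15, 0, 0.6, -0.2, 0, 0, 0, -0.07, 0, 0.72, -0.2, 0, 0, 0, -0.07, 0, 0.72, -0.2]}}

```text
time: 5.52
ee_pos: [0.5938, -0.2792, 0.0887]
eef_rot: [0.043, 0.949, -0.006, 0.312]
ft_force: [-0.5, 0.9, -0.7]
width: 0.0462
grip_force: 19.9
```

```bash
python3 - <<'E'
from place import *
s=telemetry.read_state(); p=s["ee_pos"]; q2=R.from_quat(s["eef_rot"])
Rb2=q2*rel_R.inv(); a2=p-Rb2.apply(rel_p); c=a2+Rb2.apply([.023,0,0]); tgt=base+.023*x
print(state(),s["joint_positions"].round(3),np.degrees(np.arccos(Rb2.as_matrix()[2,2])),(c-tgt)@x+.0245,c[2])
go([goal(.0)])
E
```

```text
(5.5167, array([ 0.5938, -0.2792,  0.0887]), array([ 0.0429,  0.949 , -0.0059,  0.3122]), array([-0.5 ,  0.92, -0.71]), 0.0462) [ 0.724  0.286 -0.252  2.041 -0.669  0.3    2.574] 13.751534671754516 0.016255953973755927 0.006945614550236691
row [0.21, -2.74, -0.08, 0.3, -0.0, -0.05]
```

{"api": "drive_tool", "payload": {"series": [0, -0.5, 0, -0.04, 0, 0, -0.2, 0, -1, 0, -0.02, 0, 0.03, -0.2, 0, -1, 0, -0.02, 0, 0.03, -0.2, 0, -1, 0, -0.02, 0, 0.03, -0.2]}}

```text
time: 5.85
ee_pos: [0.5934, -0.2808, 0.0879]
eef_rot: [0.044, 0.934, -0.008, 0.353]
ft_force: [-1.4, 0.2, -3.4]
width: 0.0457
grip_force: 20.0
```

```bash
cat > chk.py <<'E'
from place import *
s=telemetry.read_state(); p=s["ee_pos"]; q2=R.from_quat(s["eef_rot"])
Rb2=q2*rel_R.inv(); a2=p-Rb2.apply(rel_p); c=a2+Rb2.apply([.023,0,0]); tgt=base+.023*x
print(state(),s["joint_positions"].round(3),np.degrees(np.arccos(Rb2.as_matrix()[2,2])),(c-tgt)@x+.0245,c[2])
go([goal(.0),(p+.005*x,q2),(p+.005*z,q2)])
E
python3 chk.py
```

```text
(5.85, array([ 0.5934, -0.2808,  0.0879]), array([ 0.044 ,  0.9344, -0.0081,  0.3535]), array([-1.35,  0.23, -3.36]), 0.0457) [ 1.163  0.361 -0.71   2.077 -0.583  0.159  2.589] 8.756529600236219 0.023152610358974996 0.007373851138983799
row [0.18, -1.74, -0.12, 0.28, 0.04, -0.08]
row [0.0, 0.0, 0.0, -0.09, -0.0, 0.08]
row [0.0, 0.0, 0.0, -0.08, 0.0, -0.09]
```

Tilt is down to 8.8°. One more small turn.

{"api": "drive_tool", "payload": {"series": [0, -0.4, 0, 0.06, 0, -0.02, -0.2, 0, -0.8, 0, 0.13, 0, -0.04, -0.2, 0, -0.8, 0, 0.13, 0, -0.04, -0.2]}}

```text
time: 6.1
ee_pos: [0.5872, -0.2824, 0.0874]
eef_rot: [0.045, 0.922, -0.007, 0.384]
ft_force: [0.9, 0.1, -2.2]
width: 0.0457
grip_force: 20.0
```

```bash
python3 chk.py
```

```text
(6.1, array([ 0.5872, -0.2824,  0.0874]), array([ 0.0448,  0.9224, -0.0069,  0.3835]), array([ 0.95,  0.09, -2.16]), 0.0457) [ 1.408  0.448 -0.953  2.115 -0.504  0.066  2.603] 5.181444971810921 0.022334832559269695 0.008106488331920333
row [0.22, -1.0, -0.17, 0.16, 0.09, -0.0]
row [0.0, 0.0, 0.0, -0.09, -0.0, 0.09]
row [0.0, 0.0, 0.0, -0.09, 0.0, -0.09]
```

{"api": "drive_tool", "payload": {"series": [0, 0, 0, 0.03, 0, 0.03, -0.2, 0, 0, 0, 0.03, 0, 0.03, -0.2, 0, 0, 0, 0.03, 0, 0.03, -0.2], "grip_force": 4}}

```text
time: 6.35
ee_pos: [0.5894, -0.2817, 0.0874]
eef_rot: [0.042, 0.923, -0.008, 0.383]
ft_force: [1.1, 0.4, -2.7]
width: 0.0459
grip_force: 4.0
```

{"api": "drive_tool", "payload": {"series": [0, 0, 0, 0, 0, 0, 0.1, 0, 0, 0, 0, 0, 0, 0.2, 0, 0, 0, 0, 0, 0, 0.4, 0, 0, 0, 0, 0, 0, 0.4, 0, 0, 0, 0, 0, 0, 0.4, 0, 0, 0, 0, 0, 0, 0.4]}}

```text
time: 6.85
ee_pos: [0.5888, -0.2824, 0.0877]
eef_rot: [0.043, 0.922, -0.008, 0.384]
ft_force: [-0.7, -0.0, -0.2]
width: 0.0604
grip_force: 0.0
```

```bash
python3 - <<'E'
from h import *
s=telemetry.read_state(); print(state(),s["joint_positions"].round(3)); p=s["ee_pos"]; q=R.from_quat(s["eef_rot"])
x=np.array([.9955,-.095,0])
go([(p+q.apply([0,0,-.1]),q),(p-.1*x,q)])
E
python3 crop.py side 260 190 360 290 pics/c6.png
```

```text
(6.85, array([ 0.5888, -0.2824,  0.0877]), array([ 0.0432,  0.9225, -0.0083,  0.3836]), array([-0.73, -0.05, -0.17]), 0.0604) [ 1.4    0.447 -0.947  2.113 -0.503  0.066  2.603]
row [0.0, 0.0, 0.0, 0.0, -0.0, -2.5]
row [0.0, 0.0, 0.0, 1.76, 0.02, -1.77]
scale 6
```

View pics/c6.png

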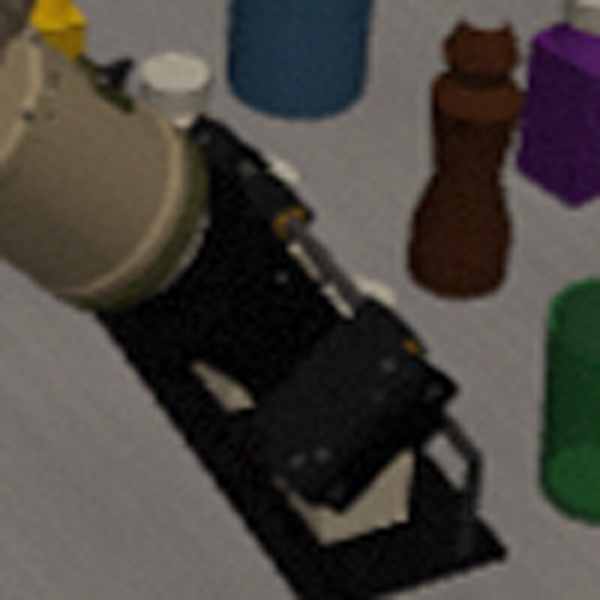

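The gripper has let go and the bottle looks upright in the lane. I'll withdraw along the tool axis.

{"api": "drive_tool", "payload": {"series": [0, 0, 0, 0, 0, -0.3, 0.4, 0, 0, 0, 0, 0, -0.7, 0.4, 0, 0, 0, 0, 0, -1.1, 0.4, 0, 0, 0, 0, 0, -1.6, 0.4, 0, 0, 0, 0, 0, -2.1, 0.4, 0, 0, 0, 0, 0, -2.6, 0.4, 0, 0, 0, 0, 0, -3, 0.4, 0, 0, 0, 0, 0, -3, 0.4]}}

```text
time: 7.57
ee_pos: [0.5108, -0.2886, 0.1658]
eef_rot: [0.048, 0.924, -0.009, 0.38]
ft_force: [0.5, -1.3, 0.4]
width: 0.0607
grip_force: 0.0
```

```bash
python3 - <<'E'
from h import *
s=telemetry.read_state(); print(state(),s["joint_positions"].round(3))
go([((.45,-.2,.28),toolrot(0))])
E
```

```text
(7.5667, array([ 0.5108, -0.2886,  0.1658]), array([ 0.0481,  0.9238, -0.0091,  0.3798]), array([ 0.49, -1.33,  0.36]), 0.0607) [ 2.058  0.274 -1.465  2.184 -0.514  0.301  2.603]
row [0.21, 8.93, -0.1, -0.75, 2.12, -3.21]
```

The bottle is released. I'll raise the tool, come back to vertical and turn the wrist away from the j7 limit, on the way to the timer.

```bash
python3 - <<'E'
from h import *
go([((.49,-.28,.25),toolrot(20,np.radians(-20))),((.46,-.2,.28),toolrot(0,np.radians(-45)))])
E
```

```text
row [1.75, 4.87, 2.35, -1.09, 0.21, -1.87]
row [3.28, 8.49, 7.4, -0.93, 2.14, -3.04]
```

{"api": "drive_tool", "payload": {"series": [0.6, 1.6, 0.8, -0.4, 0, -0.6, 0.4, 1.2, 3.2, 1.6, -0.7, 0.1, -1.2, 0.4, 1.75, 4.9, 2.4, -1.1, 0.2, -1.9, 0.4, 2.2, 6, 4, -1, 0.8, -2.3, 0.4, 2.6, 7, 5, -1, 1.2, -2.6, 0.4, 3, 8, 6.5, -0.9, 1.7, -2.9, 0.4, 3.3, 8.5, 7.4, -0.9, 2.1, -3, 0.4, 3.3, 8.5, 7.4, -0.9, 2.1, -3, 0.4, 3.3, 8.5, 7.4, -0.9, 2.1, -3, 0.4, 3.3, 8.5, 7.4, -0.9, 2.1, -3, 0.4]}}

```text
time: 8.4
ee_pos: [0.4562, -0.1911, 0.2819]
eef_rot: [0.345, 0.938, -0.002, 0.039]
ft_force: [31.2, 56.2, -27.6]
width: 0.0609
grip_force: 0.0
```

```bash
python3 - <<'E'
from h import *
s=telemetry.read_state(); print(state(),s["joint_positions"].round(3))
go([((.46,.0,.28),toolrot(0,np.radians(-70))),((.5093,.2402,.22),toolrot(0,np.radians(-83.3)))])
E
```

```text
(8.4, array([ 0.4562, -0.1911,  0.2819]), array([ 0.3453,  0.9377, -0.0025,  0.0391]), array([ 31.2 ,  56.21, -27.65]), 0.0609) [ 2.204 -0.5   -1.47   1.748 -0.53   1.391  1.675]
row [0.47, 0.77, 5.91, 3.02, 3.7, -0.1]
row [0.57, 0.72, 8.57, 6.09, 9.04, 1.3]
```

The force reading is high and j2 and j3 are at their limits. I'll hold briefly and read again.

{"api": "drive_tool", "payload": {"series": [0, 0, 0, 0, 0, 0, 0.4, 0, 0, 0, 0, 0, 0, 0.4]}}

```text
time: 8.57
ee_pos: [0.4553, -0.1934, 0.2806]
eef_rot: [0.344, 0.938, -0.002, 0.041]
ft_force: [0.1, 0.8, -0.0]
width: 0.0609
grip_force: 0.0
```

```bash
python3 - <<'E'
from h import *
s=telemetry.read_state(); print(state(),s["joint_positions"].round(3),s["joint_vel"].round(2),s["joint_torque"].round(1))
E
python3 crop.py side 0 0 400 300 pics/d1.png
```

```text
(8.5667, array([ 0.4553, -0.1934,  0.2806]), array([ 0.3441,  0.9381, -0.0021,  0.0406]), array([ 0.05,  0.81, -0.05]), 0.0609) [ 2.206 -0.499 -1.468  1.752 -0.532  1.386  1.684] [-0.04 -0.   -0.04  0.04 -0.01 -0.02  0.03] [  2.5  25.8  21.  -36.8   0.3   0.2  -0.7]
scale 2
```

View pics/d1.png

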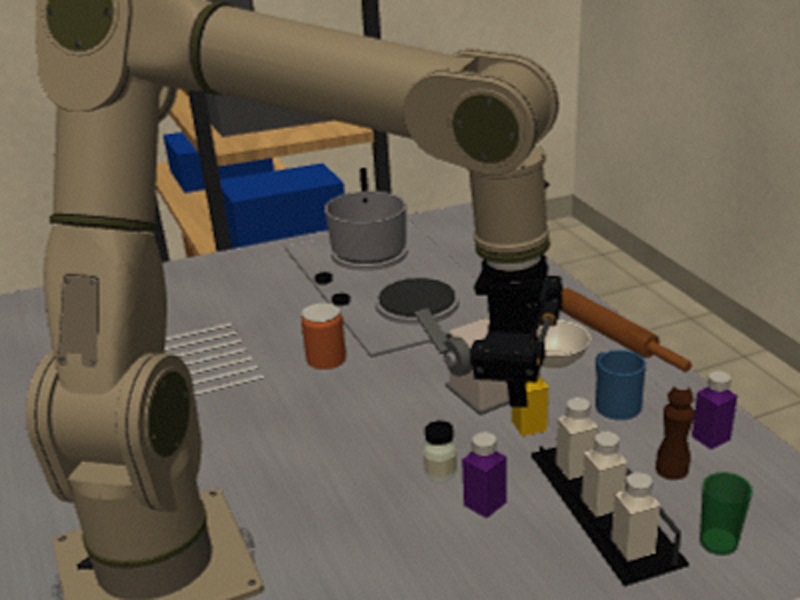

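All three white bottles stand upright in the lane at d1 (576,440), (605,475) and (637,515), and everything else is in place. The force was only the arm's own deceleration. Now on towards the timer at a gentler pace, closing the fingers on the way.

{"api": "drive_tool", "payload": {"series": [0, 0, 0.6, 0.3, 0.4, 0, -1, 0, 0, 1.2, 0.6, 0.7, 0, -1, 0.1, 0.1, 1.8, 0.9, 1.1, 0, -1, 0.2, 0.2, 2.4, 1.2, 1.5, 0, -1, 0.2, 0.3, 3, 1.5, 1.9, 0, -1, 0.3, 0.4, 3.6, 1.8, 2.2, 0, -1, 0.4, 0.5, 4.2, 2.1, 2.6, 0, -1, 0.4, 0.6, 4.8, 2.4, 3, 0, -1, 0.5, 0.7, 5.4, 2.7, 3.3, 0, -1, 0.5, 0.8, 5.9, 3, 3.7, 0, -1]}}

```text
time: 9.45
ee_pos: [0.459, 0.0007, 0.2732]
eef_rot: [0.571, 0.821, -0.0, -0.002]
ft_force: [-0.4, 0.6, -1.0]
width: 0.0037
grip_force: 0.0
```

```bash
cat > t.py <<'E'
from h import *
s=telemetry.read_state(); print(state(),s["joint_positions"].round(3))
T=toolrot(0,np.radians(-83.3))
go([((.47,.1,.26),toolrot(0,np.radians(-75))),((.5093,.2402,.22),T),((.5093,.2402,.175),T),((.5093,.2402,.082),T)])
E
python3 t.py
```

```text
(9.45, array([0.459 , 0.0007, 0.2732]), array([ 5.711e-01,  8.209e-01, -3.000e-04, -1.900e-03]), array([-0.35,  0.58, -1.01]), 0.0037) [ 1.773 -0.499 -1.445  1.779 -0.499  1.452  0.767]
row [-0.03, -0.03, 1.07, 2.23, 1.12, 0.33]
row [-0.03, -0.03, 2.73, 5.17, 3.26, 1.34]
row [-0.03, -0.03, 2.73, 5.17, 3.27, 2.46]
row [-0.03, -0.03, 2.73, 5.16, 3.27, 4.79]
```

{"api": "drive_tool", "payload": {"series": [0, 0, 0.3, 0.6, 0.4, 0.1, -1, 0, 0, 0.6, 1.1, 0.7, 0.3, -1, 0, 0, 0.9, 1.7, 1.1, 0.4, -1, 0, 0, 1.2, 2.3, 1.5, 0.6, -1, 0, 0, 1.5, 2.9, 1.9, 0.7, -1, 0, 0, 1.8, 3.5, 2.2, 0.9, -1, 0, 0, 2.1, 4, 2.5, 1, -1, 0, 0, 2.4, 4.6, 2.9, 1.2, -1, 0, 0, 2.7, 5.2, 3.3, 1.3, -1, 0, 0, 2.7, 5.2, 3.3, 1.3, -1]}}

```text
time: 10.28
ee_pos: [0.43, 0.1919, 0.2559]
eef_rot: [0.663, 0.748, 0.016, 0.006]
ft_force: [-0.9, 0.6, 0.1]
width: 0.0004
grip_force: 0.0
```

```bash
python3 t.py; python3 crop.py side 190 120 320 217 pics/d2.png
```

```text
(10.2833, array([0.43  , 0.1919, 0.2559]), array([0.6634, 0.7481, 0.0155, 0.0059]), array([-0.94,  0.6 ,  0.13]), 0.0004) [ 1.364 -0.499 -1.469  1.807 -0.519  1.382  0.119]
row [0.37, -0.11, -1.63, -2.4, 0.72, -0.11]
row [0.36, -0.14, 0.03, 0.95, 2.08, 0.97]
row [0.36, -0.14, 0.03, 0.94, 2.05, 2.1]
row [0.36, -0.14, 0.03, 0.91, 1.98, 4.42]
scale 6
```

View pics/d2.png

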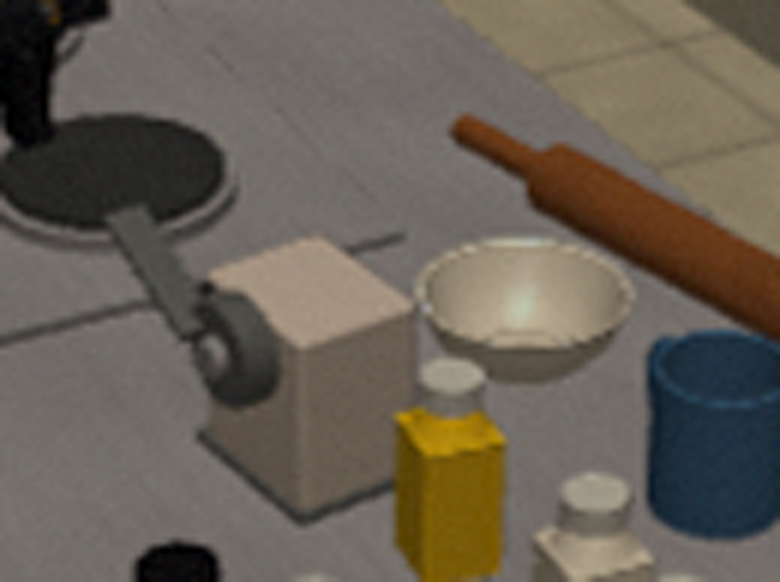

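d2 shows the tab tip at (128,215) and the dial at (235,345), with the tab free and the gripper above and beside it. The move stopped short at the j2 and j3 limits, so I'll continue in small steps.

{"api": "drive_tool", "payload": {"series": [0, 0, 0, 0, 0.4, 0, -1, 0.1, 0, 0, 0.1, 0.8, 0, -1, 0.2, 0, 0, 0.3, 1.2, 0.1, -1, 0.3, -0.1, 0, 0.5, 1.6, 0.2, -1, 0.4, -0.1, 0, 0.7, 2, 0.3, -1, 0.4, -0.1, 0, 0.9, 2.1, 0.4, -1, 0.4, -0.1, 0, 0.9, 2.1, 0.4, -1]}}

```text
time: 10.92
ee_pos: [0.4336, 0.198, 0.2728]
eef_rot: [0.665, 0.747, 0.016, 0.005]
ft_force: [0.5, -0.4, 0.2]
width: 0.0003
grip_force: 0.0
```

```bash
python3 t.py
```

```text
(10.9167, array([0.4336, 0.198 , 0.2728]), array([0.6651, 0.7466, 0.0158, 0.0049]), array([ 0.48, -0.44,  0.18]), 0.0003) [ 1.373 -0.499 -1.469  1.768 -0.517  1.418  0.103]
row [0.36, -0.13, -1.68, -2.54, 0.61, 0.3]
row [0.35, -0.16, -0.02, 0.81, 1.96, 1.39]
row [0.35, -0.16, -0.02, 0.8, 1.93, 2.52]
row [0.35, -0.16, -0.02, 0.76, 1.86, 4.84]
```

The local solver is stuck in that corner of joint space. I'll fit a simple kinematic model to the readings I already have, to find a tool motion that unwinds j3.

```bash
cat > kin.py <<'E'
from h import *
from itertools import product
from scipy.optimize import least_squares
D=[([-1.3006,.3328,-.0647,1.4608,.0216,1.3499,-.0885],[.1803,.5981,.2439],[.1459,.9893,-.0006,-.0001]),
([.724,.286,-.252,2.041,-.669,.3,2.574],[.5938,-.2792,.0887],[.0429,.949,-.0059,.3122]),
([1.163,.361,-.71,2.077,-.583,.159,2.589],[.5934,-.2808,.0879],[.044,.9344,-.0081,.3535]),
([1.408,.448,-.953,2.115,-.504,.066,2.603],[.5872,-.2824,.0874],[.0448,.9224,-.0069,.3835]),
([2.058,.274,-1.465,2.184,-.514,.301,2.603],[.5108,-.2886,.1658],[.0481,.9238,-.0091,.3798]),
([2.206,-.499,-1.468,1.752,-.532,1.386,1.684],[.4553,-.1934,.2806],[.3441,.9381,-.0021,.0406]),
([1.773,-.499,-1.445,1.779,-.499,1.452,.767],[.459,.0007,.2732],[.5711,.8209,-.0003,-.0019]),
([1.364,-.499,-1.469,1.807,-.519,1.382,.119],[.43,.1919,.2559],[.6634,.7481,.0155,.0059])]
def fk(q,prm,sg):
    h,l1,l2,l3,a1,e1,e2,e3,o7=prm
    T=R.from_euler("z",sg[0]*q[0]); p=np.array([0,0,h])
    p=p+T.apply([a1,0,0]); T=T*R.from_euler("y",q[1])*R.from_euler("z",sg[1]*q[2])
    p=p+T.apply([e1,0,l1]); T=T*R.from_euler("y",q[3])
    p=p+T.apply([e2,0,0]); T=T*R.from_euler("z",sg[2]*q[4])
    p=p+T.apply([0,0,l2]); T=T*R.from_euler("y",q[5])
    p=p+T.apply([e3,0,0]); T=T*R.from_euler("z",sg[3]*q[6]+o7)
    return p+T.apply([0,0,l3]),T
def res(prm,sg):
    o=[]
    for q,p,r_ in D:
        P,T=fk(q,prm,sg); o+=list(P-p)+list(.3*(T.inv()*R.from_quat(r_)).as_rotvec())
    return np.array(o)
if __name__=="__main__":
    best=[]
    for sg in product((1,-1),repeat=4):
        for o in (0,np.pi/2,np.pi,-np.pi/2):
            f=least_squares(res,[.35,.4,.4,.2,0,0,0,0,o],args=(sg,)); best.append((f.cost,sg,f.x.round(4).tolist()))
    for b in sorted(best,key=lambda t:t[0])[:3]: print(b)
E
python3 kin.py
```

```text
(np.float64(0.0017038979356818276), (-1, -1, -1, -1), [0.2082, 0.4021, 0.4645, 0.2775, 0.024, -0.0035, -0.0465, -0.0014, 1.5708])
(np.float64(0.00170389793568183), (-1, -1, -1, -1), [0.2082, 0.4021, 0.4645, 0.2775, 0.024, -0.0035, -0.0465, -0.0014, 1.5708])
(np.float64(0.0017038979356818304), (-1, -1, -1, -1), [0.2082, 0.4021, 0.4645, 0.2775, 0.024, -0.0035, -0.0465, -0.0014, 1.5708])
```

```bash
cat > ik.py <<'E'
from kin import *
SG=(-1,)*4; PR=[.2082,.4021,.4645,.2775,.024,-.0035,-.0465,-.0014,1.5708]
lo=np.array([-2.6,-.5,-1.47,.16,-1.27,.06,-2.6]); hi=np.array([2.6,2.12,1.34,2.42,4.41,2.06,2.6])
def ik(q0,p,rot,w=.02):
    off=OFF; q0=np.clip(q0,lo+1e-3,hi-1e-3)
    def f(q):
        P,T=fk(q,PR,SG); return np.r_[P+off-p,.3*(T.inv()*rot).as_rotvec(),w*.05*(q-q0)]
    s=least_squares(f,q0,bounds=(lo,hi)); e=s.fun[:6]; return s.x,np.linalg.norm(e[:3]),np.linalg.norm(e[3:])/.3
s0=telemetry.read_state(); Q=s0["joint_positions"]; OFF=s0["ee_pos"]-fk(Q,PR,SG)[0]
def jac(q):
    P,T=fk(q,PR,SG); J=np.zeros((6,7))
    for i in range(7):
        d=q.copy(); d[i]+=1e-5; P2,T2=fk(d,PR,SG); J[:3,i]=(P2-P)/1e-5; J[3:,i]=(T2*T.inv()).as_rotvec()/1e-5
    return J
E
python3 - <<'E'
from ik import *
np.set_printoptions(precision=2,suppress=True)
print("off",OFF)
J=jac(Q); n=np.linalg.svd(J)[2][-1]; print("null",n)
print("pinv q2",np.linalg.pinv(J)[1],"q3",np.linalg.pinv(J)[2])
for z in (.25,.2,.15,.082):
  for yaw in (-83.3,-60,-110):
    for phi in (0,20,-15):
      q,e,a=ik(Q,np.array([.5093,.2402,z]),toolrot(phi,np.radians(yaw)))
      print(z,yaw,phi,q,round(e*1e3,1),round(np.degrees(a),1))
E
```

```text
off [-0.   -0.    0.01]
null [ 0.14 -0.56  0.31 -0.01 -0.54  0.26  0.47]
pinv q2 [-0.18 -0.89  0.43  0.58  0.1   0.28] q3 [-4.81 -1.71  0.97  0.28 -1.41 -0.16]
0.25 -83.3 0 [ 1.35 -0.5  -1.47  1.8  -0.57  1.28  0.1 ] 56.2 9.1
0.25 -83.3 20 [ 1.2  -0.5  -1.47  1.81 -0.25  1.24 -0.08] 76.6 12.8
0.25 -83.3 -15 [ 1.45 -0.5  -1.47  1.82 -0.81  1.33  0.25] 47.9 7.6
0.25 -60 0 [ 1.35 -0.5  -1.47  1.8  -0.57  1.28  0.51] 56.2 9.1
0.25 -60 20 [ 1.18 -0.5  -1.47  1.83 -0.24  1.14  0.29] 58.1 9.4
0.25 -60 -15 [ 1.46 -0.5  -1.47  1.81 -0.78  1.4   0.64] 62.6 10.3
0.25 -110 0 [ 1.35 -0.5  -1.47  1.8  -0.57  1.28 -0.36] 56.2 9.1
0.25 -110 20 [ 1.25 -0.5  -1.47  1.78 -0.31  1.34 -0.49] 93.6 16.0
0.25 -110 -15 [ 1.42 -0.5  -1.47  1.84 -0.8   1.24 -0.21] 32.2 4.9
0.2 -83.3 0 [ 1.3  -0.5  -1.47  1.9  -0.59  1.17  0.12] 66.0 10.1
0.2 -83.3 20 [ 1.16 -0.5  -1.47  1.91 -0.26  1.13 -0.09] 86.3 13.9
0.2 -83.3 -15 [ 1.41 -0.5  -1.47  1.93 -0.84  1.23  0.29] 58.4 8.8
0.2 -60 0 [ 1.3  -0.5  -1.47  1.9  -0.59  1.17  0.53] 66.0 10.1
0.2 -60 20 [ 1.14 -0.5  -1.47  1.93 -0.26  1.03  0.28] 68.6 10.6
0.2 -60 -15 [ 
[... 770 characters left out ...]
.49] 114.5 18.3
0.15 -110 -15 [ 1.33 -0.5  -1.47  2.05 -0.88  1.03 -0.13] 58.3 7.5
0.082 -83.3 0 [ 1.21 -0.5  -1.47  2.13 -0.68  0.93  0.19] 103.8 13.2
0.082 -83.3 20 [ 1.08 -0.5  -1.47  2.12 -0.33  0.9  -0.07] 122.3 17.2
0.082 -83.3 -15 [ 1.3  -0.5  -1.47  2.16 -0.94  0.99  0.4 ] 98.2 12.0
0.082 -60 0 [ 1.21 -0.5  -1.47  2.13 -0.68  0.93  0.6 ] 103.8 13.2
0.082 -60 20 [ 1.06 -0.5  -1.47  2.15 -0.33  0.79  0.31] 107.3 14.0
0.082 -60 -15 [ 1.31 -0.5  -1.47  2.14 -0.88  1.06  0.76] 110.1 14.6
0.082 -110 0 [ 1.21 -0.5  -1.47  2.13 -0.68  0.93 -0.27] 103.8 13.2
0.082 -110 20 [ 1.13 -0.5  -1.47  2.1  -0.39  1.01 -0.47] 136.1 20.1
0.082 -110 -15 [ 1.27 -0.5  -1.47  2.18 -0.95  0.9  -0.05] 85.5 9.4
```

```bash
cat > sim.py <<'E'
from ik import *
from scipy.spatial.transform import Slerp
def step(q,dx,lam,post):
    """one dls step, limited joints locked; post = pull to a nominal posture in the null space"""
    J=jac(q); act=np.ones(7,bool)
    for _ in range(4):
        Ja=J[:,act]; Ji=Ja.T@np.linalg.inv(Ja@Ja.T+lam**2*np.eye(6))
        dq=np.zeros(7); dq[act]=Ji@dx
        if post is not None:
            N=np.eye(act.sum())-np.linalg.pinv(Ja)@Ja; dq[act]+=N@((post[0]-q)*post[1])[act]
        bad=act&(((q+dq)<lo)|((q+dq)>hi))
        if not bad.any(): break
        act&=~bad
    return np.clip(q+dq,lo,hi)
def drive(q,p,rot,lam=.02,post=None,off=0):
    for k in range(150):
        P,T=fk(q,PR,SG); e=np.r_[p-P-off,(rot*T.inv()).as_rotvec()]
        if np.linalg.norm(e[:3])<1e-3 and np.linalg.norm(e[3:])<5e-3: break
        s=min(1,.01/max(1e-9,np.linalg.norm(e[:3])),.03/max(1e-9,np.linalg.norm(e[3:]))); q=step(q,e*s,lam,post)
    return q,np.linalg.norm(e[:3]),np.linalg.norm(e[3:])
E
python3 - <<'E'
from sim import *
np.set_printoptions(precision=2,suppress=True)
g=[.0455,.9951,-.004,.0878]
W=[([.3823,.2374,.2515],g),([.5126,-.1597,.2506],g),([.5746,-.2849,.2217],g),([.5984,-.2791,.0854],g),([.5724,-.2801,.115],[.0453,.956,-.0066,.2898]),([.5938,-.2792,.0887],[.0429,.949,-.0059,.3122]),([.5934,-.2808,.0879],[.044,.9344,-.0081,.3535])]
for lam,post in ((.01,None),(.1,None),(.01,(np.array(D[0][0]),.02))):
    q=np.array(D[0][0]); print("lam",lam,post is not None)
    for i,(p,r_) in enumerate(W):
        q,e,a=drive(q,np.array(p),R.from_quat(r_),lam,post)
        if i>2: print(i,q,round(e,4),round(a,3))
print("actual 4: [ 0.28  0.2   0.24  2.06 -0.72  0.44  2.57] 5: [.724 .286 -.252 2.041 -.669 .3 2.574] 6 [1.163 .361 -.71 2.077 -.583 .159 2.589]")
q,e,a=drive(np.array(D[6][0]),np.array([.5093,.2402,.22]),toolrot(0,np.radians(-83.3)),.02); print("G->H",q,e,a,"actual",D[7][0])
E
```

```text
lam 0.01 False
3 [-0.07  0.57  0.73  1.68 -0.57  0.93  2.36] 0.0001 0.0
4 [ 0.58  0.22 -0.01  2.04 -0.66  0.44  2.58] 0.0 0.0
5 [ 0.84  0.3  -0.33  2.03 -0.64  0.31  2.6 ] 0.0001 0.0
6 [ 1.2   0.37 -0.73  2.08 -0.57  0.16  2.6 ] 0.0 0.0
lam 0.1 False
3 [-0.07  0.57  0.74  1.68 -0.57  0.93  2.36] 0.0006 0.0
4 [ 0.53  0.22  0.04  2.03 -0.68  0.45  2.6 ] 0.0009 0.001
5 [ 0.84  0.3  -0.33  2.03 -0.65  0.31  2.6 ] 0.0007 0.001
6 [ 1.19  0.37 -0.72  2.08 -0.57  0.16  2.6 ] 0.0008 0.001
lam 0.01 True
3 [ 0.08  0.51  0.52  1.68 -0.42  0.89  2.25] 0.0001 0.0
4 [ 0.59  0.22 -0.02  2.04 -0.65  0.44  2.58] 0.0 0.0
5 [ 0.85  0.3  -0.34  2.03 -0.64  0.31  2.6 ] 0.0001 0.0
6 [ 1.2   0.38 -0.74  2.08 -0.55  0.16  2.58] 0.0 0.0
actual 4: [ 0.28  0.2   0.24  2.06 -0.72  0.44  2.57] 5: [.724 .286 -.252 2.041 -.669 .3 2.574] 6 [1.163 .361 -.71 2.077 -.583 .159 2.589]
G->H [ 1.33 -0.5  -1.47  1.82 -0.51  1.38  0.09] 0.09313281979819038 0.024714819331581303 actual [1.364, -0.499, -1.469, 1.807, -0.519, 1.382, 0.119]
```

The simulation reproduces the arm's behaviour closely. I'll use it to look for a short, high detour of the tool that frees the limited joints before the press pose.

```bash
cat > shoot.py <<'E'
from sim import *
from multiprocessing import Pool
T=toolrot(0,np.radians(-83.3)); PRESS=np.array([.5093,.2402,.22])
def run(seed):
    g=np.random.default_rng(seed); q=Q.copy(); W=[]
    for _ in range(1+seed%2):
        p=np.array([g.uniform(.3,.5),g.uniform(0,.35),g.uniform(.28,.42)])
        if np.hypot(*p[:2])<.33: p[:2]*=.34/np.hypot(*p[:2])
        w=(p.round(2),g.integers(-7,8)*5,g.integers(-30,1)*5,g.integers(-6,7)*5)
        W.append(w); q,e,a=drive(q,w[0],toolrot(int(w[1]),np.radians(w[2]))*R.from_euler("x",int(w[3]),degrees=True),.02,None,OFF)
    q1,e1,a1=drive(q,PRESS,T,.02,None,OFF); q2,e2,a2=drive(q1,PRESS-[0,0,.14],T,.02,None,OFF)
    m=min((q2-lo).min(),(hi-q2).min(),(q1-lo).min(),(hi-q1).min())
    return e1+e2+.1*(a1+a2)-.02*min(m,.3),W,q.round(2),q1.round(2),q2.round(2),e1,e2
if __name__=="__main__":
    import os; print(os.cpu_count())
    with Pool() as p: o=p.map(run,range(240))
    for t in sorted(o,key=lambda t:t[0])[:5]: print(*t,"\n")
E
export OMP_NUM_THREADS=1; time timeout 500 python3 shoot.py
```

```text
4
-0.005452104636319977 [(array([0.44, 0.24, 0.34]), np.int64(25), np.int64(-55), np.int64(-30))] [ 0.39 -0.5  -0.86  2.03 -0.06  0.85  0.24] [ 0.38  0.43 -1.1   1.65  0.4   1.3  -0.67] [ 0.3   0.57 -0.98  1.82  0.54  1.05 -0.77] 1.0671941696705888e-05 0.0005157955734386388 

-0.005448424366548369 [(array([0.36, 0.02, 0.37]), np.int64(-10), np.int64(-105), np.int64(-5)), (array([0.35, 0.31, 0.34]), np.int64(-10), np.int64(-110), np.int64(-10))] [ 0.57 -0.44 -1.04  1.83 -0.38  1.3  -0.78] [ 0.4   0.46 -1.14  1.65  0.43  1.31 -0.7 ] [ 0.32  0.59 -1.02  1.82  0.57  1.06 -0.8 ] 4.967130794028536e-05 0.00047739446498177576 

-0.005438158924215022 [(array([0.41, 0.1 , 0.41]), np.int64(-20), np.int64(0), np.int64(-15)), (array([0.34, 0.32, 0.35]), np.int64(-20), np.int64(-145), np.int64(25))] [ 0.77 -0.49 -0.94  1.93 -0.94  1.47 -0.93] [ 0.4   0.45 -1.13  1.65  0.42  1.31 -0.69] [ 0.32  0.59 -1.01  1.82  0.57  1.06 -0.79] 2.4854003574193018e-05 0.0005109033865027793 

-0.0054331802125592195 [(array([0.37, 0.07, 0.29]), np.int64(-20), np.int64(-50), np.int64(-30))] [ 0.88 -0.45 -0.51  2.2  -0.84  1.46  1.17] [ 0.36  0.41 -1.06  1.65  0.37  1.29 -0.65] [ 0.28  0.55 -0.95  1.82  0.52  1.04 -0.75] 3.360637584621161e-05 0.000510637055664914 

-0.005429734939513885 [(array([0.45, 0.02, 0.28]), np.int64(-5), np.int64(-35), np.int64(-20))] [ 1.1  -0.2  -0.87  1.95 -0.53  1.31  1.32] [ 0.33  0.39 -1.01  1.66  0.34  1.28 -0.63] [ 0.25  0.53 -0.9   1.82  0.48  1.03 -0.73] 1.656297293732648e-05 0.000532837701940024 

real	0m16.264s
user	0m58.506s
sys	0m0.099s
```

```bash
python3 - <<'E'
from h import *
go([((.45,.02,.29),toolrot(-5,np.radians(-35))*R.from_euler("x",-20,degrees=True))])
E
```

```text
row [-2.94, 2.61, -9.37, -4.46, -0.09, -0.49]
```

{"api": "drive_tool", "payload": {"series": [-0.3, 0.3, -1, -0.5, 0, -0.1, -1, -0.6, 0.5, -1.9, -0.9, 0, -0.1, -1, -0.9, 0.8, -2.8, -1.4, 0, -0.2, -1, -1.2, 1, -3.7, -1.8, 0, -0.2, -1, -1.5, 1.3, -4.7, -2.2, 0, -0.3, -1, -1.8, 1.6, -5.6, -2.7, 0, -0.3, -1, -2.1, 1.8, -6.5, -3.1, 0, -0.4, -1, -2.4, 2.1, -7.5, -3.6, 0, -0.4, -1, -2.7, 2.4, -8.4, -4, 0, -0.5, -1, -2.9, 2.6, -9.4, -4.5, -0.1, -0.5, -1]}}

```text
time: 11.75
ee_pos: [0.4501, 0.0175, 0.2904]
eef_rot: [0.3, 0.937, 0.178, 0.011]
ft_force: [0.0, -0.2, 0.9]
width: 0.0004
grip_force: 0.0
```

```bash
python3 - <<'E'
from sim import *
print(state(),Q.round(3))
T=toolrot(0,np.radians(-83.3)); P=np.array([.5093,.2402,.22])
q,e,a=drive(Q,P,T,.02,None,OFF); print(q.round(2),e,a); q,e,a=drive(q,P-[0,0,.14],T,.02,None,OFF); print(q.round(2),e,a)
go([(P,T)])
E
```

```text
(11.75, array([0.4501, 0.0175, 0.2904]), array([0.3001, 0.9371, 0.178 , 0.0105]), array([ 0.03, -0.16,  0.9 ]), 0.0004) [ 1.095 -0.151 -0.878  1.885 -0.486  1.326  1.284]
[ 0.29  0.4  -0.96  1.62  0.33  1.3  -0.6 ] 4.130884565317597e-05 4.32452802457364e-05
[ 0.23  0.53 -0.87  1.79  0.46  1.04 -0.69] 0.0005306533529240061 0.00019005485784841561
row [3.32, -2.62, 9.45, 1.79, 4.44, 3.66]
```

That matches the prediction exactly. Now to above the tab.

{"api": "drive_tool", "payload": {"series": [0.3, -0.3, 1, 0.2, 0.4, 0.3, -1, 0.7, -0.5, 1.9, 0.4, 0.9, 0.7, -1, 1, -0.8, 2.8, 0.5, 1.3, 1.1, -1, 1.3, -1, 3.8, 0.7, 1.8, 1.4, -1, 1.7, -1.3, 4.7, 0.9, 2.2, 1.8, -1, 2, -1.6, 5.7, 1.1, 2.7, 2.2, -1, 2.3, -1.8, 6.6, 1.3, 3.1, 2.5, -1, 2.6, -2.1, 7.6, 1.4, 3.6, 2.9, -1, 3, -2.4, 8.5, 1.6, 4, 3.3, -1, 3.3, -2.6, 9.4, 1.8, 4.4, 3.6, -1]}}

```text
time: 12.58
ee_pos: [0.5031, 0.2142, 0.2297]
eef_rot: [0.613, 0.79, 0.03, -0.003]
ft_force: [0.0, -1.1, 0.4]
width: 0.0004
grip_force: 0.0
```

```bash
python3 t.py
```

```text
(12.5833, array([0.5031, 0.2142, 0.2297]), array([ 0.6129,  0.7896,  0.0299, -0.0025]), array([ 0.03, -1.15,  0.44]), 0.0004) [ 0.53   0.339 -1.182  1.688  0.304  1.276 -0.454]
row [0.51, -0.46, -0.13, -2.53, -1.47, -0.93]
row [0.47, -0.5, 1.53, 0.58, 0.3, 0.28]
row [0.47, -0.5, 1.53, 0.53, 0.25, 1.4]
row [0.47, -0.5, 1.53, 0.44, 0.15, 3.72]
```

{"api": "drive_tool", "payload": {"series": [0.2, -0.2, 0.7, 0.3, 0.2, 0.2, -1, 0.5, -0.5, 1.5, 0.6, 0.3, 0.3, -1, 0.5, -0.5, 1.5, 0.6, 0.3, 0.3, -1, 0.5, -0.5, 1.5, 0.6, 0.3, 0.3, -1]}}

```text
time: 12.92
ee_pos: [0.5077, 0.2424, 0.2198]
eef_rot: [0.66, 0.751, -0.0, -0.001]
ft_force: [-0.2, 0.2, 0.7]
width: 0.0003
grip_force: 0.0
```

```bash
python3 t.py
```

```text
(12.9167, array([0.5077, 0.2424, 0.2198]), array([ 0.6601,  0.7512, -0.    , -0.0014]), array([-0.2 ,  0.24,  0.7 ]), 0.0003) [ 0.357  0.413 -1.102  1.621  0.373  1.342 -0.669]
row [-0.02, -0.02, -1.52, -3.41, -1.39, -1.01]
row [-0.02, -0.02, 0.14, -0.06, 0.03, -0.0]
row [-0.02, -0.02, 0.14, -0.06, 0.03, 1.12]
row [-0.02, -0.02, 0.14, -0.07, 0.04, 3.45]
```

Pressing down in slow steps while watching the force.

{"api": "drive_tool", "payload": {"series": [0, 0, 0, 0, 0, 0.5, -1, 0, 0, 0, 0, 0, 1, -1, 0, 0, 0, 0, 0, 1.3, -1, 0, 0, 0, 0, 0, 1.5, -1, 0, 0, 0, 0, 0, 1.7, -1, 0, 0, 0, 0, 0, 1.8, -1, 0, 0, 0, 0, 0, 1.8, -1], "grip_force": 20}}

```text
time: 13.5
ee_pos: [0.5088, 0.2407, 0.1486]
eef_rot: [0.662, 0.75, 0.0, -0.0]
ft_force: [-0.3, -1.8, 3.2]
width: 0.0007
grip_force: 1.8
```

{"api": "drive_tool", "payload": {"series": [0, 0, 0, 0, 0, 0.2, -1, 0, 0, 0, 0, 0, 0.4, -1, 0, 0, 0, 0, 0, 0.6, -1, 0, 0, 0, 0, 0, 0.8, -1, 0, 0, 0, 0, 0, 0.8, -1, 0, 0, 0, 0, 0, 0.8, -1]}}

```text
time: 14.0
ee_pos: [0.5082, 0.241, 0.1164]
eef_rot: [0.662, 0.75, -0.0, -0.001]
ft_force: [-1.1, 0.5, 4.9]
width: 0.0006
grip_force: 2.2
```

{"api": "drive_tool", "payload": {"series": [0, 0, 0, 0, 0, 0.2, -1, 0, 0, 0, 0, 0, 0.4, -1, 0, 0, 0, 0, 0, 0.6, -1, 0, 0, 0, 0, 0, 0.75, -1, 0, 0, 0, 0, 0, 0.83, -1, 0, 0, 0, 0, 0, 0.83, -1, 0, 0, 0, 0, 0, 0.83, -1]}}

```text
time: 14.58
ee_pos: [0.5088, 0.2406, 0.0839]
eef_rot: [0.662, 0.75, 0.0, 0.0]
ft_force: [-1.3, -1.1, 7.4]
width: 0.0005
grip_force: 3.4
```

```bash
python3 - <<'E'
from h import *
print(state())
yt=np.array([-.117,.993,0]); ax=np.array([.5802,.1679,0])-.062*np.array([.993,.117,0])+[0,0,.09]
im=camera("side"); hsv=cv2.cvtColor(im,cv2.COLOR_RGB2HSV)
cv2.imwrite("pics/d3.png",cv2.resize(im[120:217,190:320,::-1],None,fx=6,fy=6,interpolation=cv2.INTER_CUBIC))
for th in (0,.6,.77,.9,1.03,1.2):
    a=.45-th; t=ax+.107*(np.cos(a)*yt+[0,0,np.sin(a)]); print(th,np.round((np.array(proj("side",t))-[190,120])*6))
E
```

```text
(14.5833, array([0.5088, 0.2406, 0.0839]), array([6.618e-01, 7.496e-01, 1.000e-04, 0.000e+00]), array([-1.3 , -1.12,  7.42]), 0.0005)
0 [117. 215.]
0.6 [114. 304.]
0.77 [119. 334.]
0.9 [125. 356.]
1.03 [132. 379.]
1.2 [143. 409.]
```

The force of 7.4 N at about 70 mm matches roughly 6 N at the tab, which is the third click. A numeric check on the image, sampling along the tab's predicted centreline for each angle:

```bash
python3 - <<'E'
from h import *
yt=np.array([-.117,.993,0]); xt=np.array([.993,.117,0]); ax=np.array([.5802,.1679,0])-.075*xt+[0,0,.09]
g=camera("side").astype(int)
for th in np.arange(.5,1.31,.1):
    a=.45-th; out=[]
    for rr in (.06,.07,.08,.09,.1,.115):
        u,v=proj("side",ax+rr*(np.cos(a)*yt+[0,0,np.sin(a)])); out.append(int(g[int(round(v)),int(round(u))].mean()))
    print(round(th,2),out)
# old rest image for the tab's shade
print(cv2.imread("pics/d2.png")[260,155], cv2.imread("pics/d2.png")[420,60])
print(state())
E
```

```text
0.5 [9, 3, 54, 79, 111, 112]
0.6 [3, 0, 14, 119, 70, 110]
0.7 [5, 47, 55, 100, 113, 112]
0.8 [53, 54, 97, 106, 109, 110]
0.9 [81, 84, 81, 81, 107, 108]
1.0 [110, 110, 109, 111, 111, 107]
1.1 [111, 108, 109, 105, 106, 106]
1.2 [112, 109, 110, 108, 109, 110]
1.3 [110, 108, 109, 107, 109, 112]
[72 78 81] [104 107 114]
(14.6833, array([0.5088, 0.2406, 0.0841]), array([6.618e-01, 7.497e-01, 1.000e-04, 1.000e-04]), array([-1.97, -0.31,  7.81]), 0.0003)
```

The tab-shaded pixels lie along the 0.9 rad line and there is only background from 1.0, so it is at the third click. I'll hold, then hand in.

{"api": "drive_tool", "payload": {"series": [0, 0, 0, 0, 0, 0, -1, 0, 0, 0, 0, 0, 0, -1, 0, 0, 0, 0, 0, 0, -1, 0, 0, 0, 0, 0, 0, -1, 0, 0, 0, 0, 0, 0, -1, 0, 0, 0, 0, 0, 0, -1, 0, 0, 0, 0, 0, 0, -1]}}

```text
time: 15.27
ee_pos: [0.5088, 0.2407, 0.0841]
eef_rot: [0.662, 0.75, 0.0, 0.0]
ft_force: [-1.2, -2.0, 7.3]
width: 0.0006
grip_force: 3.3
```

```bash
python3 -c "
from h import *
print(state()); print(r.close_job())"
```

```text
(15.2667, array([0.5088, 0.2407, 0.0841]), array([6.618e-01, 7.497e-01, 2.000e-04, 1.000e-04]), array([-1.17, -1.97,  7.27]), 0.0006)
the job is handed in; nothing more can be done
None
```

The tipped bottle was stood upright in the lane and released, and the job was handed in at 15.3 s with the dial held at about the third click (about 0.9 rad, roughly 7 N); no verdict came back, and j7 read 2.603 rad against its 2.6 limit for a while.

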